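# Hold the spring-tip test probe square on the ringed test pad

## Robot

A 6-joint arm with a two-finger parallel gripper is mounted at the origin on the work surface. World frame = base frame: x ahead of the robot, y to its left, z up, the work surface at z = 0. Lengths are in m, angles in rad, forces in N, time in s.
With the tool pointing down it reaches from about 0.275 to 0.875 m from the base axis. Payload 12.5 kg.
Tool frame: the origin (TCP) lies on the centre line of the jaws, within the pads' length; the fingertips stand 8 mm ahead of it and the grasp point (between the pads) lies 11 mm behind it (tip_extent is the x of the fingertips in the tool frame, in m); x points along the fingers, y is the direction in which the jaws open and shut, and the axes are right-handed (so a half turn about x gives the same grasp; the last joint's range is limited). The gripper opens to 85 mm and grips with 20 to 120 N. Pads are 22 mm wide; open, the fingers measure 114 mm over their backs; the gripper's body (76 mm by 85 mm) begins 54 mm behind the grasp point. The pads swing forward as they close: fully open they stand 13 mm farther back than shut.
Start: joints at [1.245, 0.351, 1.652, -0, 1.139, -0.085], TCP at [0.131, 0.534, 0.239] pointing down, gripper open.
Joint ranges: [-2.75, 2.75], [-0.79, 2.1], [0.01, 2.65], [-1.57, 4.71], [0.07, 3.14], [-2.87, 2.87]. Speed limits (rad/s): [2.22, 2.22, 2.79, 3.14, 3.14, 3.14].

## Interface

Orientations are given as a unit quaternion [x, y, z, w].
In Python, from plant import * gives the robot as it stands.
- The arm moves only by the tool arm_command, never from a script. Its arguments are lists of equal length, an entry for each row: "dp": the shift along the tool's x, y, z in mm, a list of three; "rotation": the turn, a rotation vector about the tool's x, y, z in rad, a list of three. In form: {"dp": [[x, y, z], ...], "rotation": [[rx, ry, rz], ...]}. A call has 1 to 8 rows; each row shifts and turns the commanded pose from where the row before left it, along the tool's axes as they then stand; what a row does not reach is not made up. A row lasts 1/12 s, in which the tool goes at most 41.7 mm and 7.16 degrees, less where a joint would pass 70% of its speed; a pose out of reach is approached as far as the arm can. A call with a gripper value outside its range is refused whole. "grip" is the gripper command: -1 is shut, 1 is fully open, values between are in proportion, set as the call begins (left out, the last holds). The fingers move at their own pace and stop on an object; "force" is the grip in N (left out, the last holds). Time passes only in rows, so rows that do not move let the fingers close. It gives the time, the measured TCP pose, the force and the opening at its end, in the units of the state.
- get_obs(): the state, without advancing time (a new reading comes with each control period).
- grab_frame(name): name is "scene" or "top" or "wrist"; returns the picture (480x640x3 uint8, blue, green, red); there is no depth.
- calibration(name): a dict with "fovy" (degrees; the focal length in pixels is half the picture's height over the tangent of half this angle, whatever the lens; pixels are square), "cx", "cy" (the principal point, pixels), "world_from_camera" (4x4, takes a point from camera to world coordinates); the wrist camera has in their place "mount" (4x4, takes a point from camera to tool coordinates, whose origin is the TCP and whose axes are the tool frame's). Camera axes: x right, y down, z forward; pixel columns grow to the right and rows downward; lengths in m; the calibration is good to about 2 mm. A picture is of the moment at which its call begins: read the wrist's pose just before it. calibration takes no time and is no camera call.
- sign_off(): hands the job in, once; it reports no verdict.
Trained networks look in the newest picture that a camera, given by its name, has taken for a name from the list of things; names that differ only in an ending like _2 or _b are one class to them, and where a whole thing is asked for, a point or a joint stands for the part that bears it (a point fixed in the world has none). Each returns a list of dicts, best first, with "confidence" (0 to 1); they miss things now and then, are a little off and sometimes report something else, mostly with a low value. They report only what shows in the picture. A call takes as long as a camera call. They do not tell look-alikes from the thing itself.
- silhouettes(name, camera): "mask" (480x640 bool, what is visible of it) and "extent" ([left, top, right, bottom] in pixels, round what is visible of it).
- mark_of(name, camera): "centre" ([column, row] in pixels: a listed point, or the origin of a listed thing).
The state is a dict: "time": time; "joint_positions": joint angles; "qvel": joint speeds; "effort": joint torques, N m; "eef_pos": TCP position; "orientation": TCP orientation; "contact_force": force on the tool from outside, world axes, zero at the start; "torque": the same for the moment, N m; "opening": finger opening in m.
Only numpy, scipy, OpenCV 4.12 (cv2) and the standard library are available. Lean on these libraries where they do the work, as an engineer would, in place of code of your own. Each camera call takes 0.05 s, during which the arm holds its last target.

## Task

Lift the spring-tip test probe up and off its fork on the hanger and hold it with its tip on the round test pad inside the printed ring of the sloping circuit board. Hold it square to the board (not plumb), pressed gently so that its spring tip is pushed in about half way, never rammed, and finish while still holding it there steadily. Leave the nut driver and the other things on the bench where they are.

Things in the scene. Friction and masses are not known exactly. Their poses are not given: they have to be found in the camera images.
- probe_grip (a point): Grip point of the test probe, a 175 mm, 100 g cordless pen hanging plumb, tip down, on one fork of the hanger (which one varies). On its axis, mid-height of the square grey upper handle (22 x 22 mm; 33 mm below its top, 37 mm above a black 38 mm round collar, 5 mm thick, that rests on the fork). z along the axis, away from the tip; x, y square to the flats. Below: 20 mm shaft, cone, brass pin.
- probe_tip (a point): The end of the probe's brass pin, on its axis, 137 mm below probe_grip when the pin is fully out. z points up the probe.
- plunger (a joint): How far the probe's sprung pin is pushed in, m: 0 fully out, 0.010 fully in. The spring starts at about 1 N and grows by 0.4 N per mm: about 3 N at half way (0.005), 5 N fully in, where it stops hard.
- hanger: Fixed metal stand, two open forks 120 mm apart (y = -60, +60 mm in its frame), prong tops 135 mm above the bench, prongs 25 mm apart. Origin at bench height below the line through the hanging places; open fork ends point to its -x and turn up 14 mm, 24 mm before the hanging place, so a tool must go up over them. Only the tools stand higher: probe top 210 mm, driver top 193 mm.
- pad: Target: round flat brass pad, 16 mm across, 2 mm proud of the green board, inside a printed white ring 26 mm across (other pads are small squares). Origin at the centre of its top face; z square out of the board, 20 degrees (0.35 rad) from vertical, leaning to the low side; x up the slope. Nothing within 28 mm of it rises over 3 mm, nothing in the unit over 12 mm, above the board.
- board: Opened grey metal enclosure with the green circuit board in it, 190 x 140 mm, walls 24 mm high, fixed on a stand, sloping 20 degrees, its low side towards the robot. Origin under the middle of its floor; z square out of the board, x up the slope, y level. The pad lies at x = 5, y = -5, z = 18 mm in its frame.
- driver_center (a point): Bystander: stubby nut driver with a round waisted handle, 38 mm collar and short steel socket, 98 mm long, hanging on the other fork. Point on its axis, 10 mm above its collar's underside.
- tape: Bystander: roll of tan masking tape lying flat, 100 mm across, 24 mm high. Origin under its centre.
- torch: Bystander: black torch standing on its lens, 40 mm across, 116 mm tall. Origin under its centre.
- spool: Bystander: solder spool standing on its flange between hanger and board, 56 mm across, 36 mm tall. Origin under its centre.
- module: Bystander: white closed sensor box, 55 x 95 x 30 mm, with two round sockets. Origin under its centre.
- brush: Bystander: small brush lying on the bench. Origin under its middle.
- screwdriver: Bystander: screwdriver lying on the bench. Origin under its middle.
Things that resemble listed ones, but are neither listed nor needed, are in the scene too. Leave any purple look-alike of the part that bears probe_grip alone.

How it is judged:
On the way:
1. the probe is lifted off its fork in the gripper, clear of the hanger and not yet on the board (contact force between the fingers and probe above 1 N and contact force between probe and hanger below 0.05 N and distance of probe_grip from where it was at the start of the episode above 0.03 m and contact force between probe and board below 0.05 N), for 0.2 s.
At the end, for the whole second after the job is handed in: gripper holds the probe clear of the hanger, at rest, tip touching the ringed pad within 7 mm of its centre at under 7 N, pin in 2 to 8.5 mm of 10, probe within 0.14 rad of square to the board; every bystander within 30 mm of its start (contact force between the fingers and probe above 1 N and contact force between probe and hanger below 0.05 N and distance between probe_tip and pad below 0.007 m and contact force between probe and pad between 0.4 and 7 N and value of joint plunger between 0.002 and 0.0085 m and angle between the z axis of probe_grip and the z axis of pad, either way round below 0.14 rad and height (world z) of probe_grip above 0.12 m and linear speed of probe below 0.02 m/s and distance of each of driver_center, tape, torch, spool, module, brush, screwdriver from where it was at the start of the episode below 0.03 m); the arm keeps its last pose, push and grip.
It fails at once if the probe is rammed into the board or unit (over 15 N) (contact force between probe and board above 15 N).
It fails at once if a bystander is moved by more than 30 mm (distance of any of driver_center, tape, torch, spool, module, brush, screwdriver from where it was at the start of the episode above 0.03 m).
It also fails if it takes over 48 s, if anything falls off the work surface, if the arm or the gripper's body presses on something with over 40 N, if the wrist force passes 120 N, or if a joint passes its speed limit or range.

## Working session

There is one attempt and no reset: what is moved stays moved. The work goes in short steps, Python scripts to look and compute and a tool call to move; the robot and the scene stay as the last step left them, time stands still between calls to the robot, and variables do not carry over. Pictures are saved under pics/ and viewed, and the job is handed in when it is done.

Besides the shell and the picture viewer there is one more tool, called after "Emit:" by a JSON object that holds its "fn" and its "kwargs". arm_command: Moves the arm, as the interface text tells. Its arguments: {"type":"object","properties":{"dp":{"type":"array"},"rotation":{"type":"array"},"grip":{"type":"number"},"force":{"type":"number"}},"required":["dp","rotation"]}

```bash
ls; mkdir -p pics
python3 - <<'E'
from plant import *
import cv2
print(get_obs())
for n in ["scene","top"]:
    im=grab_frame(n); cv2.imwrite(f"pics/{n}0.png",im); print(n,calibration(n))
    for t in ["probe_grip","probe_tip","hanger","pad","board","driver_center","spool","torch","tape","module"]:
        print(t,[(round(float(d["confidence"]),2),[round(float(v)) for v in d["centre"]]) for d in mark_of(t,n)])
print(calibration("wrist"),get_obs()["time"])
E
```

```text
pics
{'time': 0.0, 'joint_positions': array([ 1.24538638e+00,  3.51217272e-01,  1.65243034e+00, -2.61964775e-05,
        1.13912222e+00, -8.45657395e-02]), 'qvel': array([-2.20863629e-04, -2.37495096e-03, -1.37015909e-03,  4.67206075e-04,
        9.07026211e-04, -7.36236916e-05]), 'effort': array([ 3.72572254e-05, -5.06111813e+01, -2.91407812e+01, -7.16808790e-05,
        4.55987800e-03, -1.30104132e-05]), 'eef_pos': array([0.13104428, 0.53382047, 0.23876644]), 'orientation': array([ 0.08453257,  0.70206275, -0.08535096,  0.70190979]), 'contact_force': array([-0.18542768,  0.58036022, -0.3583083 ]), 'torque': array([ 0.00064504,  0.00668009, -0.03936681]), 'opening': 0.08564699187722737}
scene {'fovy': 52.73260746413771, 'cx': 318.8633839163107, 'cy': 237.2789806790395, 'world_from_camera': array([[ 5.67065170e-01,  5.73321714e-01, -5.91387610e-01,
         1.28413626e+00],
       [ 8.23672780e-01, -3.94278152e-01,  4.07563357e-01,
        -5.09172145e-01],
       [ 4.93708305e-04, -7.18224861e-01, -6.95810897e-01,
         1.00015421e+00],
       [ 0.00000000e+00,  0.00000000e+00,  
[... 804 characters left out ...]
)]
hanger [(0.96, [387, 237]), (0.47, [167, 254])]
pad [(0.47, [262, 230]), (0.43, [479, 266])]
board [(0.84, [264, 232])]
driver_center [(0.51, [417, 228])]
spool [(0.64, [329, 255])]
torch [(0.45, [329, 194])]
tape [(0.93, [402, 326])]
module [(0.85, [168, 258])]
{'fovy': 69.70281539451724, 'cx': 321.33324941022823, 'cy': 238.84490336865812, 'mount': array([[-1.23500706e-03, -2.78691337e-01,  9.60379932e-01,
        -1.34555997e-01],
       [ 9.99997612e-01, -2.07582540e-03,  6.83572756e-04,
         7.65388794e-04],
       [ 1.80307525e-03,  9.60378482e-01,  2.78693235e-01,
        -6.98593861e-02],
       [ 0.00000000e+00,  0.00000000e+00,  0.00000000e+00,
         1.00000000e+00]])} 1.1
```

View pics/scene0.png

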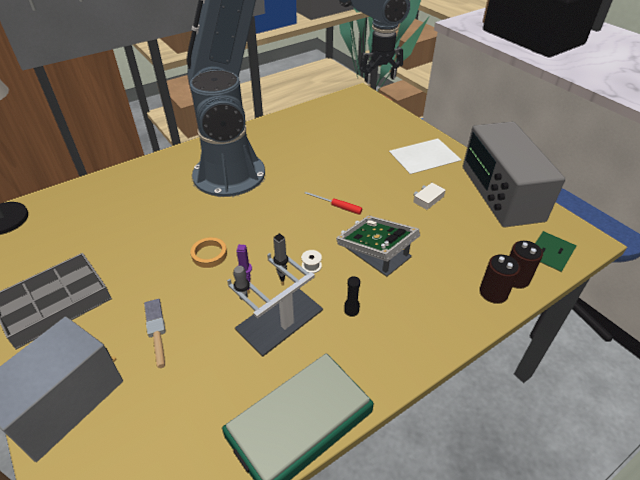

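View pics/top0.png

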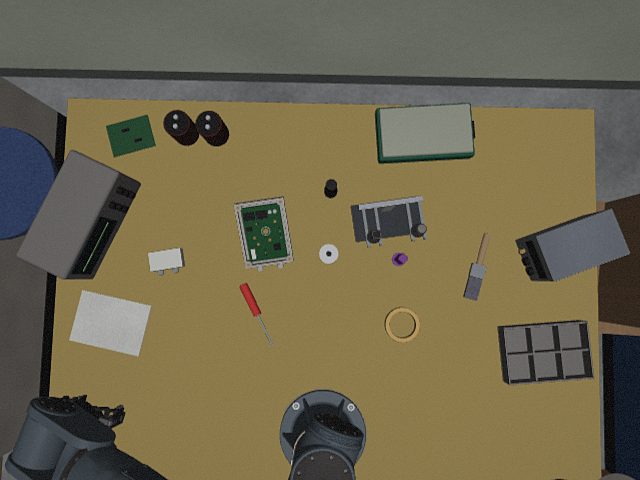

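Run:
```python
import cv2
a=cv2.imread("pics/scene0.png"); cv2.imwrite("pics/sc_crop.png",cv2.resize(a[190:340,200:400],None,fx=4,fy=4,interpolation=cv2.INTER_CUBIC))
a=cv2.imread("pics/top0.png"); cv2.imwrite("pics/top_crop.png",cv2.resize(a[170:310,220:440],None,fx=3.6,fy=3.6,interpolation=cv2.INTER_CUBIC))
```

```text
(no output)
```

View pics/sc_crop.png

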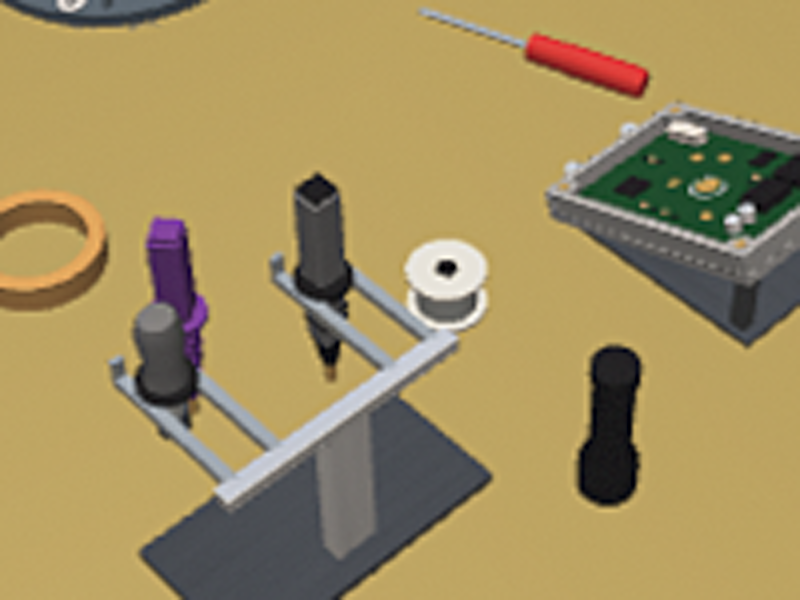

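View pics/top_crop.png

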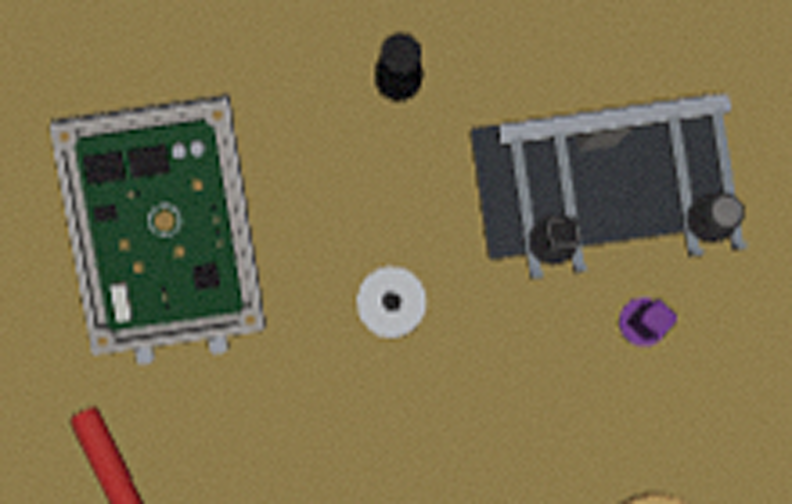

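The candidates are the grey square handle (scene 279,245 / top 377,235), the purple look-alike (scene 242,258 / top 399,258) and the grey round driver (scene 239,275 / top 420,229). The probe is the grey square one, on the fork next to the spool, and the crops confirm this. Next I'll triangulate.

```bash
cat > h.py <<'E'
import numpy as np, cv2
from plant import *
from scipy.spatial.transform import Rotation as Rn
def cam(n,T=None):
    c=calibration(n); f=240/np.tan(np.radians(c["fovy"])/2)
    K=np.array([[f,0,c["cx"]],[0,f,c["cy"]],[0,0,1]])
    if n=="wrist":
        o=get_obs(); T=np.eye(4); T[:3,:3]=Rn.from_quat(o["orientation"]).as_matrix(); T[:3,3]=o["eef_pos"]; W=T@c["mount"]
    else: W=c["world_from_camera"]
    return K,W
def proj(K,W,p):
    q=np.linalg.inv(W)@np.append(p,1); u=K@q[:3]; return u[:2]/u[2]
def ray(K,W,px):
    d=W[:3,:3]@np.linalg.inv(K)@np.array([px[0],px[1],1.]); return W[:3,3],d/np.linalg.norm(d)
def tri(obs):
    A=np.zeros((3,3));b=np.zeros(3);R=[]
    for K,W,px in obs:
        o,d=ray(K,W,px); P=np.eye(3)-np.outer(d,d); A+=P;b+=P@o; R.append((o,d))
    x=np.linalg.solve(A,b); return x,[float(np.linalg.norm(np.cross(x-o,d))) for o,d in R]
def atz(K,W,px,z):
    o,d=ray(K,W,px); return o+d*(z-o[2])/d[2]
E
python3 - <<'E'
from h import *
np.set_printoptions(precision=4,suppress=True)
S=cam("scene");T=cam("top")
def sc(x,y): return np.array([x/4+200-.4,y/4+190-.4])
def tp(x,y): return np.array([x/3.6+220-.4,y/3.6+170-.4])
for n,a,b in [("probetop",sc(317,188),tp(565,231)),("collar",sc(323,280),tp(553,240)),("driver top",sc(157,315),tp(727,210)),("purple top",sc(167,228),tp(660,317)),("pad",sc(708,186),tp(164,220)),("spooltop",sc(447,268),tp(391,302)),("torchtop",sc(615,362),tp(402,50))]:
    print(n,*tri([(*S,a),(*T,b)]))
for n,p in [("forkL",(536,273)),("forkL2",(580,268)),("forkR",(696,250)),("forkR2",(740,244))]: print(n,atz(*T,tp(*p),.145))
for n,p in [("barL",(503,133)),("barR",(730,103))]: print(n,atz(*T,tp(*p),.13))
for n,p in [("BTL",(52,122)),("BTR",(228,98)),("BBR",(264,325)),("BBL",(95,352))]: print(n,tp(*p))
o=get_obs(); print(Rn.from_quat(o["orientation"]).as_matrix())
E
```

```text
probetop [ 0.5588 -0.124   0.2119] [0.0007424513374971607, 0.0007424513374970552]
collar [ 0.5584 -0.124   0.133 ] [0.00010956372836747825, 0.00010956372836744885]
driver top [ 0.5781 -0.2419  0.1926] [0.00071286148053353, 0.0007128614805334567]
purple top [ 0.5013 -0.1975  0.173 ] [0.0010367310564665022, 0.0010367310564664673]
pad [0.5732 0.1768 0.0607] [2.870943068568188e-06, 2.870943068601478e-06]
spooltop [ 0.5139 -0.0041  0.0339] [0.0005517691486270577, 0.0005517691486272489]
torchtop [ 0.7028 -0.008   0.1179] [6.664788662354485e-05, 6.664788662342205e-05]
forkL [ 0.5325 -0.1107  0.145 ]
forkL2 [ 0.537  -0.1433  0.145 ]
forkR [ 0.5523 -0.2291  0.145 ]
forkR2 [ 0.5575 -0.2617  0.145 ]
barL [ 0.6388 -0.0855  0.13  ]
barR [ 0.6654 -0.2564  0.13  ]
BTL [234.0444 203.4889]
BTR [282.9333 196.8222]
BBR [292.9333 259.8778]
BBL [245.9889 267.3778]
[[-0.      0.2385  0.9712]
 [-0.0001  0.9712 -0.2385]
 [-1.     -0.0001 -0.    ]]
```

Emit:
{"fn": "arm_command", "kwargs": {"dp": [[-20,0,0],[-20,0,0],[-20,0,0],[-20,0,0]], "rotation": [[-0.1,0,0],[-0.1,0,0],[-0.1,0,0],[-0.1,0,0]]}}

```text
time: 1.43
eef_pos: [0.1311, 0.534, 0.3202]
orientation: [-0.058, 0.705, 0.058, 0.705]
contact_force: [0.3, 0.5, 1.0]
opening: 0.0854
```

Emit:
{"fn": "arm_command", "kwargs": {"dp": [[0,-30,13],[0,-30,13],[0,-30,13],[0,-30,13],[0,-30,13],[0,-30,13],[0,-30,13],[0,-30,13]], "rotation": [[0,0,0],[0,0,0],[0,0,0],[0,0,0],[0,0,0],[0,0,0],[0,0,0],[0,0,0]]}}

```text
time: 2.1
eef_pos: [0.2723, 0.3122, 0.3194]
orientation: [-0.056, 0.705, 0.056, 0.705]
contact_force: [0.1, 0.9, 0.1]
opening: 0.086
```

Emit:
{"fn": "arm_command", "kwargs": {"dp": [[0,-30,13],[0,-30,13],[0,-30,13],[0,-30,13],[0,-30,13],[0,-30,13],[0,-30,13],[0,-30,13]], "rotation": [[0,0,0],[0,0,0],[0,0,0],[0,0,0],[0,0,0],[0,0,0],[0,0,0],[0,0,0]]}}

```text
time: 2.77
eef_pos: [0.4132, 0.0916, 0.3195]
orientation: [-0.056, 0.705, 0.056, 0.705]
contact_force: [0.8, 0.1, 0.5]
opening: 0.0854
```

Emit:
{"fn": "arm_command", "kwargs": {"dp": [[0,-30,13],[0,-30,13],[0,-30,13],[0,-30,13],[0,-30,13],[0,-30,13],[0,-30,13],[0,-27,13]], "rotation": [[0,0,0],[0,0,0],[0,0,0],[0,0,0],[0,0,0],[0,0,0],[0,0,0],[0,0,0]]}}

```text
time: 3.43
eef_pos: [0.5535, -0.1262, 0.3192]
orientation: [-0.056, 0.705, 0.056, 0.705]
contact_force: [-0.2, 0.7, -0.4]
opening: 0.0852
```

Run:
```python
from h import *
np.set_printoptions(precision=4,suppress=True)
o=get_obs(); K,W=cam("wrist"); im=grab_frame("wrist"); cv2.imwrite("pics/w1.png",im)
print(o["time"],o["eef_pos"],Rn.from_quat(o["orientation"]).as_matrix(),o["joint_positions"])
print(proj(K,W,np.array([.5585,-.124,.211])),proj(K,W,np.array([.5585,-.124,.14])))
print([(d["confidence"],d["centre"]) for d in mark_of("probe_grip","wrist")])
```

```text
3.4333 [ 0.5535 -0.1262  0.3192] [[ 0.0001 -0.158   0.9874]
 [-0.0001  0.9874  0.158 ]
 [-1.     -0.0001  0.0001]] [-0.3062  0.315   1.5013 -0.0001  1.3252 -2.0356]
[322.5842 244.4904] [322.2319 222.0903]
[(0.92, [251.0, 148.0]), (0.81, [320.5, 232.0]), (0.32, [382.7, 310.1])]
```

View pics/w1.png

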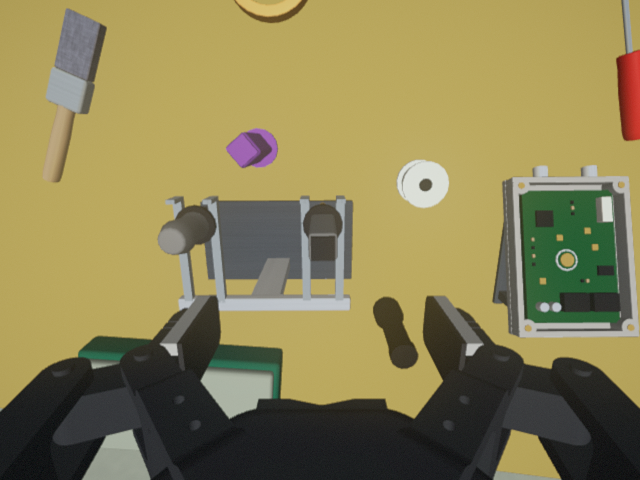

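The wrist view shows the grey square probe top at (322,246), where I predicted (322.6,244.5). The driver is at (175,238) and the purple one at (242,149). I'll crop in close to check the choice and its yaw.

Run:
```python
import cv2
a=cv2.imread("pics/w1.png"); cv2.imwrite("pics/w1c.png",cv2.resize(a[190:290,260:390],None,fx=6,fy=6,interpolation=cv2.INTER_CUBIC))
cv2.imwrite("pics/w1b.png",cv2.resize(a[160:350,490:640],None,fx=3,fy=3,interpolation=cv2.INTER_CUBIC))
```

```text
(no output)
```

View pics/w1c.png

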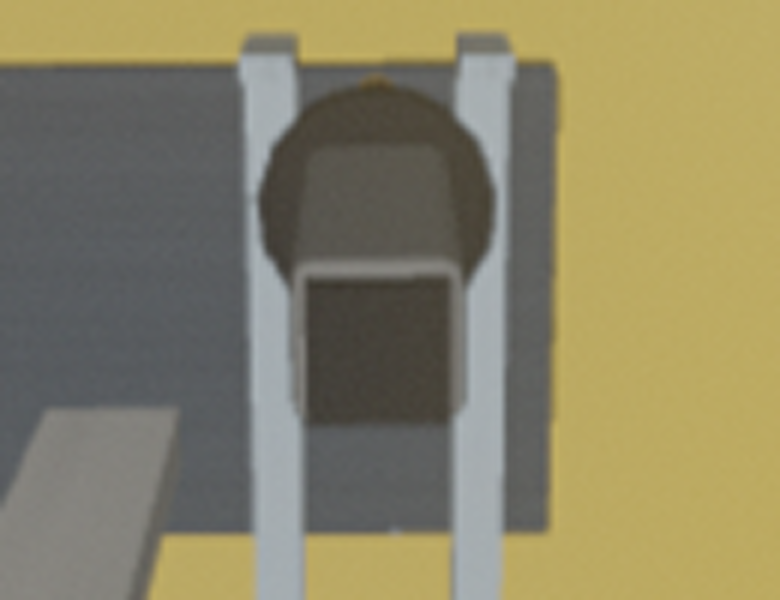

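View pics/w1b.png

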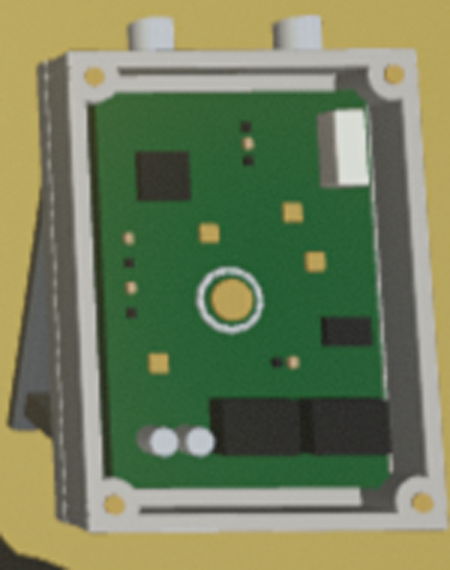

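The crop confirms it: a grey square handle on a black collar, flats aligned with the jaws. I'll descend and grasp.

Emit:
{"fn": "arm_command", "kwargs": {"dp": [[0,1.6,7],[19,0,0],[19,0,0],[19,0,0],[19,0,0],[19,0,0],[19,0,0],[19,0,0]], "rotation": [[0,0,0],[0,0,0],[0,0,0],[0,0,0],[0,0,0],[0,0,0],[0,0,0],[0,0,0]]}}

```text
time: 4.2
eef_pos: [0.5595, -0.1203, 0.1858]
orientation: [-0.057, 0.705, 0.057, 0.705]
contact_force: [0.5, 0.0, 0.4]
opening: 0.0855
```

Emit:
{"fn": "arm_command", "kwargs": {"dp": [[12,0,0],[8,0,0],[0,0,0]], "rotation": [[0,0,0],[0,0,0],[0,0,0]]}}

```text
time: 4.45
eef_pos: [0.559, -0.1209, 0.1652]
orientation: [-0.056, 0.705, 0.057, 0.704]
contact_force: [-0.2, 0.5, 0.5]
opening: 0.0854
```

Run:
```python
from h import *
o=get_obs(); print(o["eef_pos"],o["contact_force"])
im=grab_frame("wrist"); cv2.imwrite("pics/w2.png",im)
im=grab_frame("scene"); cv2.imwrite("pics/s2.png",cv2.resize(im[170:340,200:400],None,fx=4,fy=3.5))
```

```text
[ 0.55904205 -0.12088347  0.16519185] [-0.21405026  0.46493764  0.4722421 ]
```

View pics/w2.png

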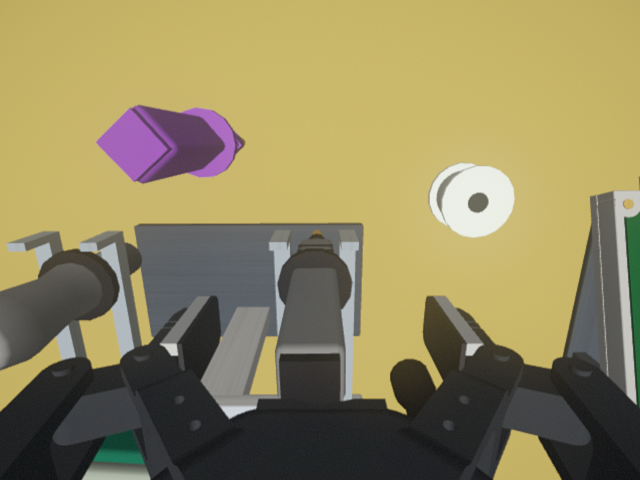

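View pics/s2.png

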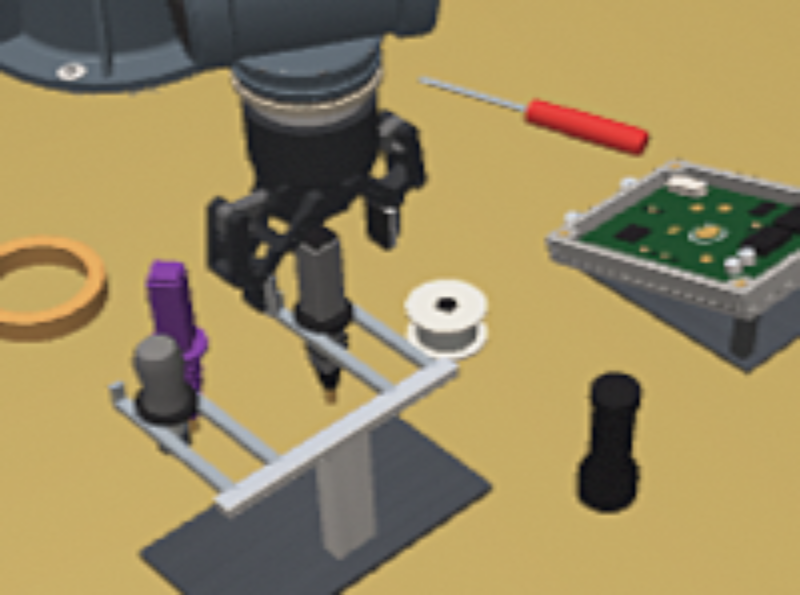

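Emit:
{"fn": "arm_command", "kwargs": {"dp": [[0,-2.7,0.6],[0,0,0]], "rotation": [[0,0,0],[0,0,0]]}}

```text
time: 4.72
eef_pos: [0.5612, -0.1246, 0.1673]
orientation: [-0.057, 0.704, 0.056, 0.705]
contact_force: [0.5, -0.2, 0.0]
opening: 0.0855
```

Emit:
{"fn": "arm_command", "kwargs": {"dp": [[0,0,0],[0,0,0],[0,0,0],[0,0,0],[0,0,0],[0,0,0],[0,0,0],[0,0,0]], "rotation": [[0,0,0],[0,0,0],[0,0,0],[0,0,0],[0,0,0],[0,0,0],[0,0,0],[0,0,0]], "grip": -1, "force": 60}}

```text
time: 5.38
eef_pos: [0.5607, -0.1242, 0.1665]
orientation: [-0.056, 0.705, 0.056, 0.705]
contact_force: [-0.9, -1.4, 1.6]
opening: 0.0219
```

Run:
```python
from h import *
o=get_obs(); print(o["eef_pos"],o["contact_force"],o["opening"])
im=grab_frame("wrist"); cv2.imwrite("pics/w3.png",im)
```

```text
[ 0.56065775 -0.12424445  0.16646999] [-0.85700175 -1.42330474  1.59541009] 0.021920035907487343
```

View pics/w3.png

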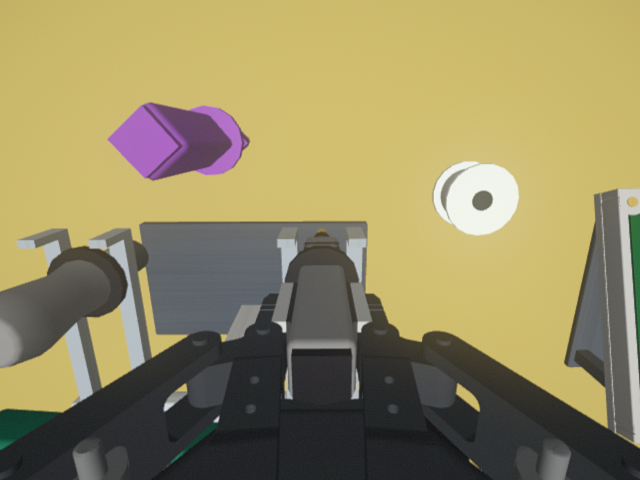

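Gripped, with the opening at 21.9 mm. I'll lift straight up.

Emit:
{"fn": "arm_command", "kwargs": {"dp": [[-8,0,0],[-18,0,0],[-18,0,0],[-18,0,0],[-18,0,0],[-18,0,0],[-18,0,0],[-14,0,0]], "rotation": [[0,0,0],[0,0,0],[0,0,0],[0,0,0],[0,0,0],[0,0,0],[0,0,0],[0,0,0]]}}

```text
time: 6.1
eef_pos: [0.5605, -0.1242, 0.2981]
orientation: [-0.056, 0.705, 0.056, 0.705]
contact_force: [0.5, -0.2, -1.4]
opening: 0.0214
```

Emit:
{"fn": "arm_command", "kwargs": {"dp": [[0,0,0],[0,0,0],[0,0,0]], "rotation": [[0,0,0],[0,0,0],[0,0,0]]}}

```text
time: 6.35
eef_pos: [0.5601, -0.1241, 0.2953]
orientation: [-0.056, 0.705, 0.056, 0.704]
contact_force: [-0.6, -0.4, -1.2]
opening: 0.0213
```

Run:
```python
from h import *
np.set_printoptions(precision=4,suppress=True)
o=get_obs(); print(o["eef_pos"],o["contact_force"],o["opening"])
K,W=cam("wrist");S=cam("scene")
im=grab_frame("wrist"); cv2.imwrite("pics/w4.png",im)
im2=grab_frame("scene"); cv2.imwrite("pics/s4.png",cv2.resize(im2[130:340,180:440],None,fx=3,fy=2.85))
R=Rn.from_quat(o["orientation"]).as_matrix(); tip=o["eef_pos"]+R@np.array([.126,0,0])
print("nominal tip",tip,proj(K,W,tip),proj(*S,tip))
print([(d["confidence"],d["centre"]) for d in mark_of("probe_tip","wrist")])
print([(d["confidence"],d["centre"]) for d in mark_of("pad","wrist")])
cv2.imwrite("pics/w4c.png",cv2.resize(im[180:420,240:400],None,fx=4,fy=2.5))
```

```text
[ 0.5601 -0.1241  0.2953] [-0.5641 -0.4426 -1.2267] 0.021270568555728682
nominal tip [ 0.5599 -0.124   0.1693] [320.6702 231.3417] [279.8015 249.6329]
[(0.36, [324.3, 229.5])]
[(0.43, [583.3, 265.1])]
```

View pics/w4.png

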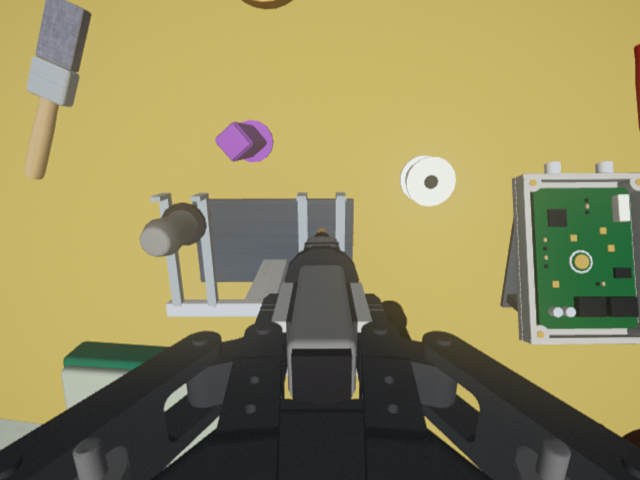

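View pics/s4.png

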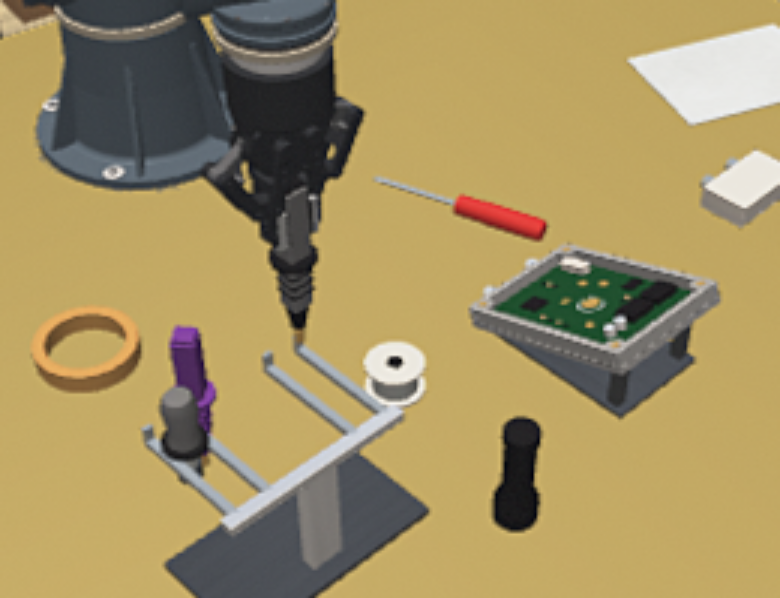

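The probe is lifted. The tip shows at wrist (321,231) and scene (279,251), close to nominal. I'll carry it to the board at height, then tilt 20 degrees.

Emit:
{"fn": "arm_command", "kwargs": {"dp": [[0,30,0],[0,40,0],[0,40,0],[0,40,0],[0,40,0],[0,40,0],[0,40,-3],[0,25,0]], "rotation": [[0,0,0],[0,0,0],[0,0,0],[0,0,0],[0,0,0],[0,0,0],[0,0,0],[0,0,0]]}}

```text
time: 7.22
eef_pos: [0.5094, 0.1696, 0.2959]
orientation: [-0.057, 0.705, 0.057, 0.705]
contact_force: [0.2, -0.3, -1.9]
opening: 0.021
```

Emit:
{"fn": "arm_command", "kwargs": {"dp": [[0,0,0],[0,0,0],[0,0,0],[0,0,0],[0,0,0],[0,0,0],[0,0,0]], "rotation": [[0,-0.07,0],[0,-0.07,0],[0,-0.07,0],[0,-0.07,0],[0,-0.069,0],[0,0,0],[0,0,0]]}}

```text
time: 7.8
eef_pos: [0.5103, 0.1665, 0.2961]
orientation: [-0.046, 0.573, 0.065, 0.816]
contact_force: [-0.3, 0.1, -0.8]
opening: 0.0214
```

Run:
```python
from h import *
np.set_printoptions(precision=4,suppress=True)
o=get_obs(); print(o["eef_pos"],o["contact_force"],o["opening"],o["joint_positions"])
K,W=cam("wrist");S=cam("scene")
im=grab_frame("wrist"); cv2.imwrite("pics/w5.png",im)
im2=grab_frame("scene"); cv2.imwrite("pics/s5.png",cv2.resize(im2[130:330,260:460],None,fx=3,fy=3))
R=Rn.from_quat(o["orientation"]).as_matrix(); print(R); tip=o["eef_pos"]+R@np.array([.126,0,0])
print("nominal tip",tip,proj(K,W,tip),proj(*S,tip))
print("pad",proj(K,W,np.array([.5732,.1768,.0607])))
print([(d["confidence"],d["centre"]) for d in mark_of("pad","wrist")])
print([(d["confidence"],d["centre"]) for d in mark_of("probe_tip","wrist")])
```

```text
[0.5103 0.1665 0.2961] [-0.2607  0.1473 -0.8395] 0.021384094017517313 [ 0.2422  0.1217  1.8405 -0.0381  0.8341 -1.4673]
[[ 0.3355 -0.1587  0.9286]
 [ 0.0539  0.9873  0.1492]
 [-0.9405 -0.0001  0.3398]]
nominal tip [0.5526 0.1733 0.1776] [320.9288 231.5866] [374.2897 200.3894]
pad [321.1184 186.043 ]
[(0.48, [323.4, 190.6])]
[(0.5, [322.0, 231.0])]
```

View pics/w5.png

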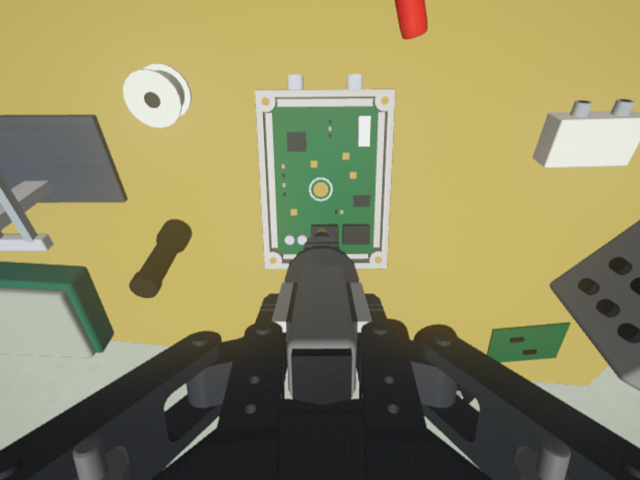

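View pics/s5.png

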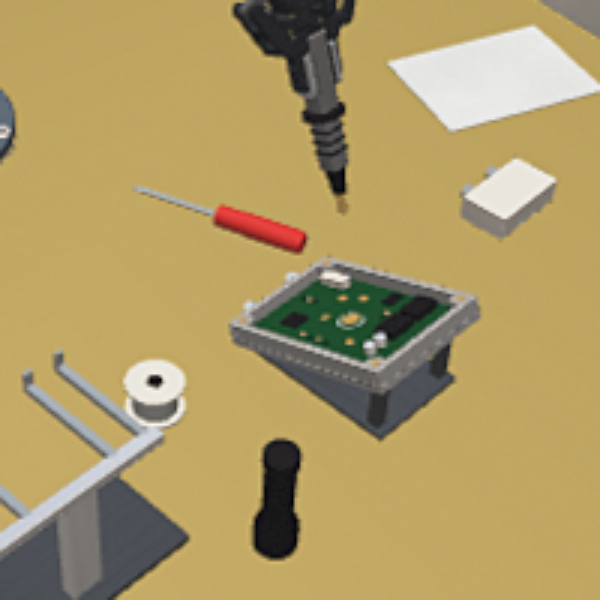

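The pad shows at (320.5,189), where I predicted (321,186). The tip is at (321.5,231). The board edges are symmetric, so the yaw matches. I'll move in to about 30 mm standoff.

Emit:
{"fn": "arm_command", "kwargs": {"dp": [[0,0,-9],[5,0,-8],[20,0,0],[20,0,0],[20,0,0],[15,0,0],[5,0,0],[0,0,0]], "rotation": [[0,0,0],[0,0,0],[0,0,0],[0,0,0],[0,0,0],[0,0,0],[0,0,0],[0,0,0]]}}

```text
time: 8.67
eef_pos: [0.5229, 0.1684, 0.2091]
orientation: [-0.046, 0.573, 0.065, 0.816]
contact_force: [0.5, 0.1, -1.2]
opening: 0.0213
```

```bash
cat > look.py <<'E'
from h import *
import sys
n=sys.argv[1]
np.set_printoptions(precision=4,suppress=True)
o=get_obs(); print(o["time"],o["eef_pos"],o["contact_force"],o["opening"])
K,W=cam("wrist");S=cam("scene");T=cam("top")
im=grab_frame("wrist"); cv2.imwrite(f"pics/w{n}.png",cv2.resize(im[130:280,220:420],None,fx=4,fy=4,interpolation=cv2.INTER_CUBIC))
im2=grab_frame("scene"); cv2.imwrite(f"pics/s{n}.png",cv2.resize(im2[180:280,310:440],None,fx=6,fy=6,interpolation=cv2.INTER_CUBIC))
R=Rn.from_quat(o["orientation"]).as_matrix(); print(R); tip=o["eef_pos"]+R@np.array([.126,0,0])
print("nominal tip",tip,proj(K,W,tip),proj(*S,tip))
p=np.array([.5732,.1768,.0607])
print("pad",proj(K,W,p),proj(*S,p),"tool frame pad-tip mm",R.T@(p-tip)*1000)
E
python3 look.py 6
```

```text
8.6667 [0.5229 0.1684 0.2091] [ 0.5419  0.0737 -1.1719] 0.021335241152555317
[[ 0.3349 -0.1585  0.9288]
 [ 0.0535  0.9874  0.1492]
 [-0.9407 -0.0002  0.3391]]
nominal tip [0.5651 0.1752 0.0905] [320.9279 231.5861] [375.1724 226.8684]
pad [321.3044 219.7339] [376.595  236.0916] tool frame pad-tip mm [30.8543  0.3143 -2.3451]
```

View pics/w6.png

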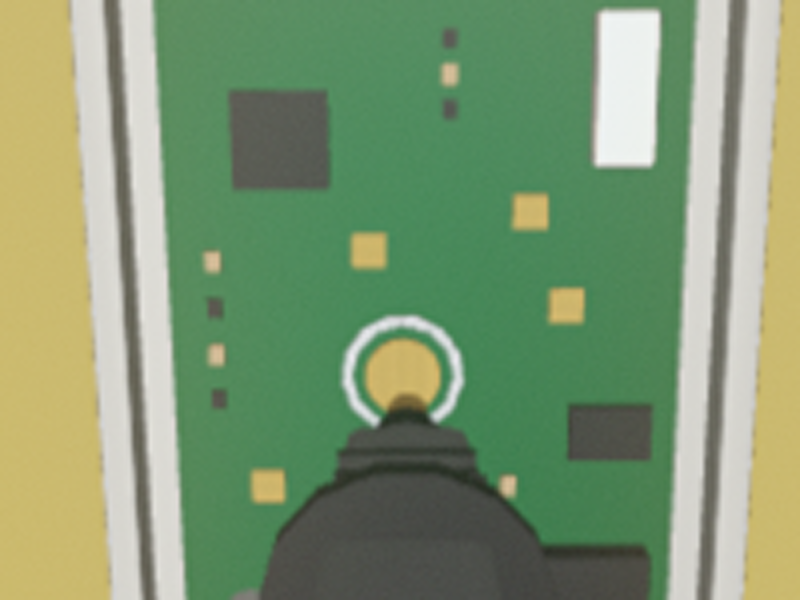

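View pics/s6.png

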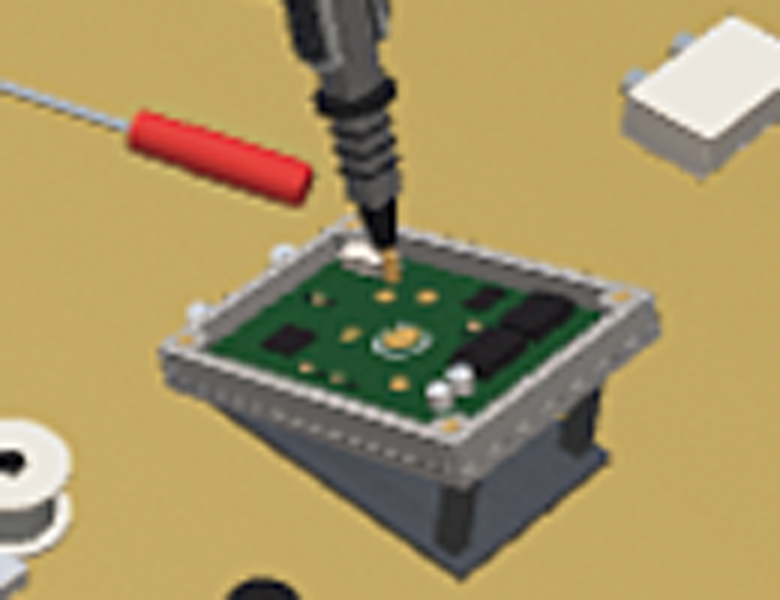

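Run:
```python
from h import *
np.set_printoptions(precision=4,suppress=True)
o=get_obs();R=Rn.from_quat(o["orientation"]).as_matrix()
K,W=cam("wrist");S=cam("scene");T=cam("top")
tip=o["eef_pos"]+R@np.array([.126,0,0])
wp=np.array([320.3,223.6]);sp=np.array([376.6,235.8]);tp=np.array([265.2,230.7])
wt=np.array([321.3,229.5]);st=np.array([374.8,226.4])
for n,l in [("WS",[(K,W,wp),(*S,sp)]),("WT",[(K,W,wp),(*T,tp)]),("ST",[(*S,sp),(*T,tp)]),("all",[(K,W,wp),(*S,sp),(*T,tp)])]:
    x,r=tri(l);print(n,x,np.array(r)*1e3,R.T@(x-tip)*1e3)
x,r=tri([(K,W,wt),(*S,st)]);print("tip",x,np.array(r)*1e3,R.T@(x-tip)*1e3)
print(get_obs()["time"])
```

```text
WS [0.576  0.1755 0.0654] [1.2299 1.2299] [28.9611 -1.5305 -0.1489]
WT [0.5723 0.1756 0.072 ] [0.3179 0.3179] [21.4592 -0.8484 -1.2692]
ST [0.5732 0.1766 0.062 ] [0.0754 0.0754] [31.2742 -0.0574 -3.7131]
all [0.5747 0.1759 0.0652] [1.9168 1.3316 1.8087] [28.7127 -0.9757 -1.3563]
tip [0.5642 0.1751 0.092 ] [0.5244 0.5244] [-0.0285 -0.1212 -2.0263]
8.7667
```

Emit:
{"fn": "arm_command", "kwargs": {"dp": [[7,-0.7,0],[7,0,0],[5,0,0],[0,0,0],[0,0,0]], "rotation": [[0,0,0],[0,0,0],[0,0,0],[0,0,0],[0,0,0]]}}

```text
time: 9.18
eef_pos: [0.5302, 0.169, 0.1924]
orientation: [-0.046, 0.572, 0.065, 0.816]
contact_force: [-0.2, -0.6, -0.3]
opening: 0.0215
```

```bash
python3 look.py 7
```

```text
9.1833 [0.5302 0.169  0.1924] [-0.151 -0.573 -0.265] 0.02153155557328851
[[ 0.337  -0.1585  0.9281]
 [ 0.0541  0.9874  0.149 ]
 [-0.9399 -0.      0.3413]]
nominal tip [0.5727 0.1758 0.074 ] [320.9297 231.5882] [376.5841 232.6782]
pad [322.0588 222.9319] [376.595  236.0916] tool frame pad-tip mm [12.7285  0.921  -3.8758]
```

View pics/w7.png

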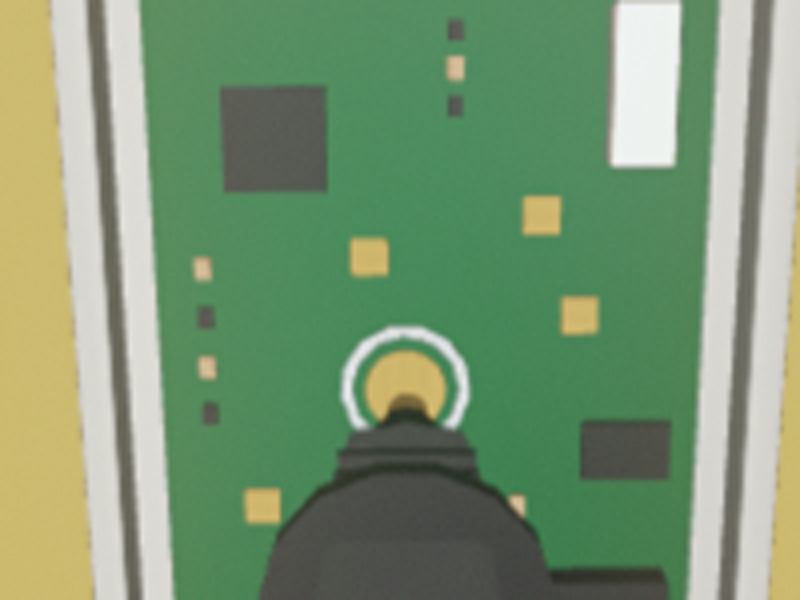

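View pics/s7.png

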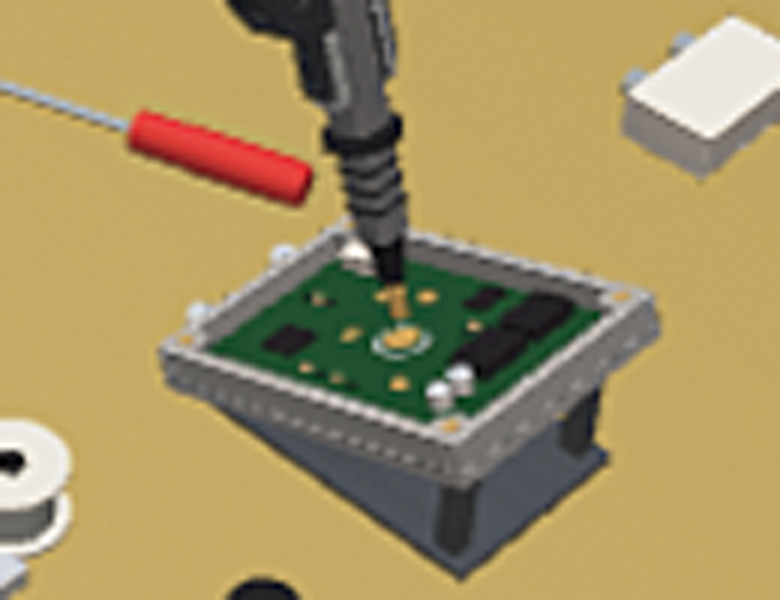

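Tip and pad are in line: pad at wrist (321,226.5), tip at about (321.5,230). The gap is about 10 mm by the scene view. I'll make a small z trim, then approach slowly and watch the force.

Emit:
{"fn": "arm_command", "kwargs": {"dp": [[2,0,-1.5],[2,0,0],[2,0,0],[1,0,0],[0,0,0],[0,0,0]], "rotation": [[0,0,0],[0,0,0],[0,0,0],[0,0,0],[0,0,0],[0,0,0]]}}

```text
time: 9.78
eef_pos: [0.5312, 0.1691, 0.1856]
orientation: [-0.046, 0.572, 0.065, 0.817]
contact_force: [0.2, -0.7, -1.5]
opening: 0.0211
```

```bash
python3 look.py 8
cat > f.py <<'E'
from h import *
a=[]
for i in range(6):
    o=get_obs(); R=Rn.from_quat(o["orientation"]).as_matrix(); a.append(R.T@o["contact_force"]); grab_frame("scene")
print(o["time"],o["eef_pos"],np.round(np.mean(a,0),2),np.round(np.std(a,0),2))
E
python3 f.py
```

```text
9.7833 [0.5312 0.1691 0.1856] [ 0.2458 -0.6894 -1.5498] 0.021125042289938143
[[ 0.3375 -0.1585  0.9279]
 [ 0.0542  0.9874  0.149 ]
 [-0.9398 -0.      0.3418]]
nominal tip [0.5738 0.176  0.0672] [320.9302 231.5887] [376.6886 234.6488]
pad [322.0634 226.4751] [376.595  236.0916] tool frame pad-tip mm [ 5.9447  0.9048 -2.6161]
10.1333 [0.53124507 0.16914524 0.18572622] [ 0.7   0.06 -0.27] [0.3  0.6  0.25]
```

View pics/w8.png

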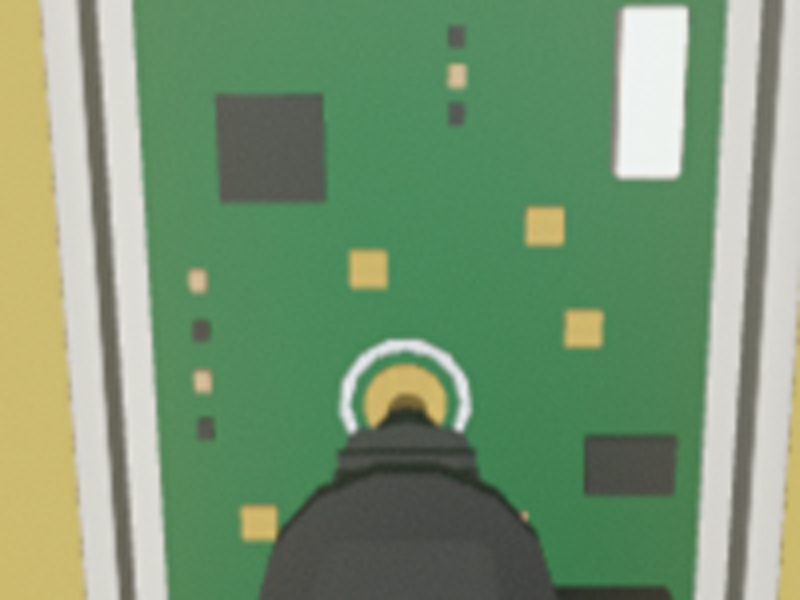

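View pics/s8.png

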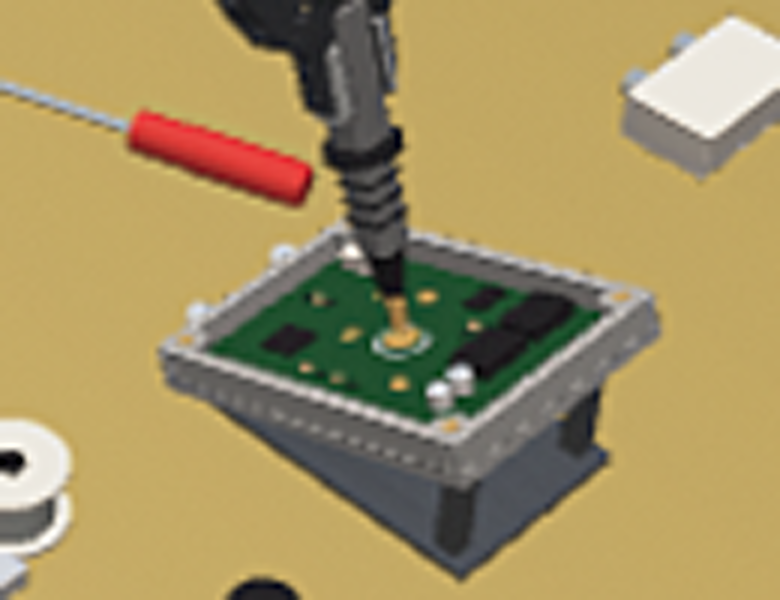

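Centred now: pad at (321.5,230.7), under the tip. The free force is about +0.7 N along x, so contact will show as a drop. I'll go in 2 mm steps.

Emit:
{"fn": "arm_command", "kwargs": {"dp": [[1,0,0],[1,0,0],[0,0,0]], "rotation": [[0,0,0],[0,0,0],[0,0,0]]}}

```text
time: 10.43
eef_pos: [0.5319, 0.1692, 0.1836]
orientation: [-0.046, 0.572, 0.065, 0.816]
contact_force: [0.2, -0.0, -1.8]
opening: 0.0216
```

```bash
python3 f.py
```

```text
10.6833 [0.53191522 0.169248   0.18379226] [ 1.23 -0.34 -0.2 ] [0.57 0.44 0.41]
```

Emit:
{"fn": "arm_command", "kwargs": {"dp": [[1,0,0],[1,0,0],[0,0,0]], "rotation": [[0,0,0],[0,0,0],[0,0,0]]}}

```text
time: 10.98
eef_pos: [0.5326, 0.1694, 0.1818]
orientation: [-0.046, 0.572, 0.065, 0.817]
contact_force: [0.0, -0.6, 0.5]
opening: 0.0211
```

```bash
python3 f.py
```

```text
11.2333 [0.53261887 0.1693628  0.18196029] [-0.7   0.   -0.11] [0.51 0.4  0.36]
```

Emit:
{"fn": "arm_command", "kwargs": {"dp": [[1,0,0],[1,0,0],[0,0,0]], "rotation": [[0,0,0],[0,0,0],[0,0,0]]}}

```text
time: 11.53
eef_pos: [0.5333, 0.1695, 0.1799]
orientation: [-0.046, 0.572, 0.065, 0.817]
contact_force: [-0.5, 0.2, 1.1]
opening: 0.0215
```

```bash
python3 f.py
```

```text
11.7833 [0.53328687 0.16946858 0.18006465] [-1.29  0.01 -0.07] [0.49 0.33 0.38]
```

Emit:
{"fn": "arm_command", "kwargs": {"dp": [[1,0,0],[0.5,0,0],[0,0,0]], "rotation": [[0,0,0],[0,0,0],[0,0,0]]}}

```text
time: 12.08
eef_pos: [0.5338, 0.1695, 0.1785]
orientation: [-0.046, 0.572, 0.065, 0.817]
contact_force: [-1.7, -0.2, 1.5]
opening: 0.0212
```

```bash
python3 f.py;python3 f.py; python3 look.py 9
```

```text
12.3333 [0.53376092 0.16953352 0.17864483] [-2.18  0.09 -0.11] [0.49 0.28 0.53]
12.6333 [0.53378373 0.16954509 0.17864038] [-2.16 -0.07 -0.16] [0.58 0.51 0.31]
12.6833 [0.5338 0.1695 0.1786] [-0.8853  0.3274  2.0177] 0.021042105019103863
[[ 0.3376 -0.1585  0.9278]
 [ 0.0542  0.9874  0.149 ]
 [-0.9397 -0.      0.342 ]]
nominal tip [0.5763 0.1764 0.0602] [320.9303 231.5888] [377.1712 236.9187]
pad [322.1001 228.7875] [376.595  236.0916] tool frame pad-tip mm [-1.5018  0.9138 -2.6474]
```

View pics/w9.png

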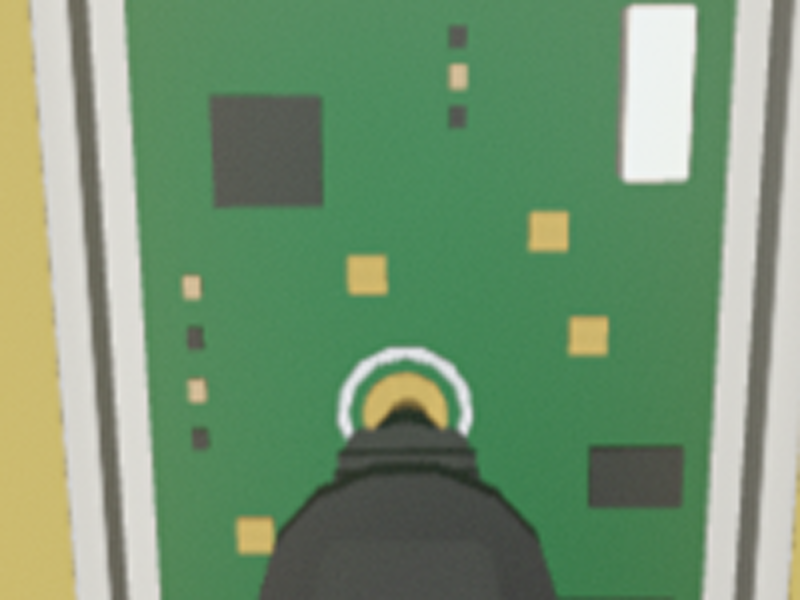

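View pics/s9.png

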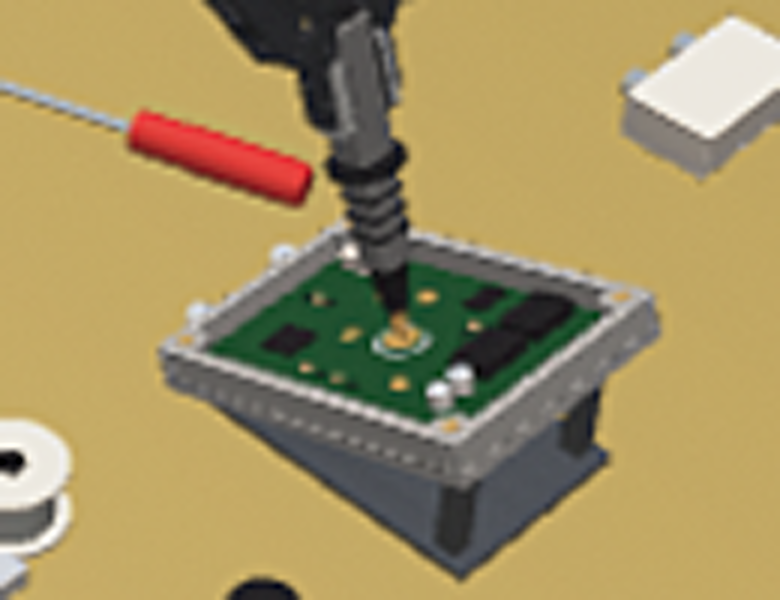

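Run:
```python
from h import *
im=grab_frame("top"); cv2.imwrite("pics/t9.png",im); a=cv2.imread("pics/top0.png")
for n in ["tape","torch","spool","module","brush","screwdriver","driver_center"]:
    print(n,[(round(float(d["confidence"]),2),np.round(d["centre"])) for d in mark_of(n,"top")][:2])
o=get_obs();print(o["time"],np.abs(o["qvel"]).max(),o["opening"])
print(sign_off())
```

```text
tape [(0.83, array([402., 326.]))]
torch [(0.63, array([329., 194.]))]
spool [(0.52, array([330., 256.]))]
module [(0.7, array([167., 258.]))]
brush [(0.92, array([479., 268.]))]
screwdriver [(0.58, array([256., 315.])), (0.45, array([168., 257.]))]
driver_center [(0.44, array([418., 227.]))]
13.1833 0.001476691551828336 0.021322706602419854
the job is handed in; nothing more can be done
None
```

I lifted the grey square-handled probe off its fork, carried it over the board and pressed its tip onto the ringed pad. I handed the job in at about 13.2 s, with the gripper still holding it there at 60 N. No verdict came back.

**Last checks:**
- **Press:** the contact force was about 3 N along the probe, which puts the pin in by roughly 5 mm. This comes from the force reading, because the pin travel can't be measured directly.
- **Angle:** the tool axis was 20.0° from vertical and its yaw matched the board edges as seen by eye.
- **Tip position:** the wrist and scene pictures put the tip about 1.5–2 mm from the pad centre.
- **At rest:** the arm was still and the opening was steady at 21.3 mm.
- **Bystanders:** the tape, torch, spool, module and driver were within about 2 pixels of where they started in the top view. I had no starting reading for the brush and screwdriver, but nothing came near them.

**Disagreement:** the fixed cameras and the wrist camera differed by about 3 mm on where the pad was. I aligned by the wrist picture, and the scene view agreed with it at contact.

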